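Fit the capsule-rolling head to the foil spinner's spindle

TASK

Take the slotted rolling head out of the wooden rack and fit it to the drive unit: taper shank down into the spindle, the slots in its flange over the spindle's two dogs, flange fully home on the spindle face. Then turn the seated head clockwise (seen from above), the spindle going round with it, until the spindle comes up against its stop, and let go. Work gently, never forcing head against spindle, and leave the other head and the things around as they are.

Things in the scene. Friction and masses are not known exactly. Their poses are not given: they have to be found in the camera images.
- head_grip (a point): Middle of the grip body of the slotted rolling head (loose steel and aluminium, 0.4 to 0.6 kg). The body is a plain round cylinder 44 mm in diameter, from 30 mm above this point to 33 mm below it. Axes: z up along the head's axis (shank at -z), x along the line through the flange's two slots; a half turn about z gives the same head.
- head_flange (a point): On the same head: centre of the flange's flat underside, 45 mm below head_grip, same axes. Flange 64 mm in diameter, 12 mm thick, with two opposite slots 11 mm wide along x, cut right through and open at the rim, reaching in to 15 mm from the axis. Below it the taper shank: 48 mm long, 24 mm in diameter at the flange, 16 mm near its end, tip 12 mm.
- nose (a point): Centre of the flat upward spindle face (64 mm wide), 110 mm above the table, 20 mm above the housing. z: spindle axis, up; x, y: those of the fixed housing, they do NOT turn with the spindle. In it is the taper bore, 26 mm wide at the mouth, with the shank's taper and 0.9 mm clearance all round. Home: head_flange at this point. Over 60 N between head and drive unit is forcing it.
- dog_tops (a point): On the spindle axis, level with the tops of two round-topped dogs (8 mm wide, 6.5 mm high, 16 to 30 mm from the axis, opposite each other) that turn with the spindle; axes as nose. Their direction is not measured: at first their line lies 0.4 to 1.0 rad anticlockwise from above of this x axis. With 5 N down, a flange turned on the dogs does not drag the spindle.
- drive: Drive unit of a bench foil spinner, fixed, grey housing 170 x 150 mm, 90 mm high, with its spindle nose pointing up in the middle of its top and a green motor 86 mm in diameter sticking out 150 mm beyond its -y side. Origin at the centre of its underside, axes as nose. The spindle turns stiffly (0.25 N m) and stays where left; clockwise it ends at a solid stop, with the dogs' line along x. There the twist rises at once: keep it under 0.5 N m.
- rack: Fixed wooden block 110 (x) x 220 (y) x 65 mm (z) with two blind holes 31 mm wide and 55 mm deep at y = +55 and -55 mm, holding the two heads shank down with their flanges resting on its top. Origin at the centre of its underside.
- spare_mid (a point): Middle of the other head (loose), standing in the rack's other hole: a short aluminium cylinder 54 mm in diameter and 34 mm high on a plain round flange 64 mm in diameter and 12 mm thick without slots. Not to be used; this point is 23 mm above the rack's top.
- bottle: Full green wine bottle, standing, 75 mm in diameter and 298 mm high; origin at the centre of its underside. Bystander.
- candle: Squat yellow candle, 62 mm in diameter and 47 mm high; origin at the centre of its underside. Bystander.
- wrench_grip (a point): Handle of a steel wrench 180 mm long lying on the table. Bystander.
There are look-alikes about, which are no part of the job. Leave any black or orange look-alike of the part that bears head_grip alone.

How it is judged:
On the way, in this order (a step that is already met when the one before it is completed fails the run):
1. the slotted head is lifted clear of the rack (height (world z) of head_grip above 0.19 m), for 0.1 s.
2. the head is home: taper in the spindle, slots over the dogs, flange on the face (z of head_grip in the frame of nose between 0.042 and 0.0475 m and horizontal distance between head_grip and nose below 0.004 m and angle between head_grip's own z axis and vertical below 0.06 rad and not (angle between the x axis of head_grip and the x axis of nose, either way round below 0.13 rad)), for 0.2 s.
3. the head, still home, is turned clockwise with the spindle to the stop (z of head_grip in the frame of nose between 0.042 and 0.0475 m and horizontal distance between head_grip and nose below 0.004 m and angle between head_grip's own z axis and vertical below 0.06 rad and angle between the x axis of head_grip and the x axis of nose, either way round below 0.13 rad), for 0.2 s.
At the end, for the whole second after the job is handed in: The slotted head is home in the spindle (flange within 2.5 mm of the face, axis within 4 mm, tilt under 0.06 rad), at the stop (its line of slots within 0.13 rad of the nose site's x axis), at rest and let go (all of step 3 and linear speed of head below 0.02 m/s and angular speed of head below 0.1 rad/s); the robot touches nothing.
It fails at once if head and drive unit pressed together with more than 60 N (contact force between head and drive above 60 N).
It fails at once if the other head moved by more than 15 mm (distance of spare_mid from where it was at the start of the episode above 0.015 m).
It fails at once if bottle, candle or wrench moved by more than 20 mm (distance of any of bottle, candle, wrench_grip from where it was at the start of the episode above 0.02 m).
It also fails if it takes over 72 s, if anything falls off the work surface, if the arm or the gripper's body presses on something with over 40 N, if the wrist force passes 120 N, or if a joint passes its speed limit or range.

ROBOT

A 6-joint arm with a two-finger parallel gripper is mounted at the origin on the work surface. World frame = base frame: x ahead of the robot, y to its left, z up, the work surface at z = 0. Lengths are in m, angles in rad, forces in N, time in s.
With the tool pointing down it reaches from about 0.25 to 0.775 m from the base axis. Payload 8.9 kg.
Tool frame: the origin (TCP) lies on the centre line of the jaws, within the pads' length; the fingertips stand 14 mm ahead of it and the grasp point (between the pads) lies 5 mm behind it; z points along the fingers, y is the line along which they close (so a half turn about z gives the same grasp; the last joint's range is limited). The gripper opens to 85 mm and grips with 20 to 120 N. Pads are 22 mm wide; open, the fingers measure 114 mm over their backs; the gripper's body (76 mm by 85 mm) begins 54 mm behind the grasp point. The pads swing forward as they close: fully open they stand 13 mm farther back than shut.
Start: joints at [1.102, 0.291, -0.153, 1.127, 0, 1.431], TCP at [0.17, 0.497, 0.245] pointing down, gripper open.
Joint ranges: [-2.52, 2.52], [-0.91, 1.74], [-1.3, 1.37], [-1.96, 2.02], [-1.52, 1.47], [-3.14, 3.14]. Speed limits (rad/s): [2.22, 2.22, 2.79, 3.14, 3.14, 3.14].

INTERFACE

Orientations are given as a unit quaternion [x, y, z, w].
In Python, from rig import * gives the robot as it stands.
- The arm moves only by the tool servo_tool, never from a script. Its argument "moves" is a list of rows, each a list of 7 numbers: the finger opening in cm, from 0 to 8.54, then the shift along the world's x, y, z in cm, then the turn, a rotation vector about the world's x, y, z in units of 5 degrees (1.0 is 5 degrees). A call has 1 to 20 rows; each row shifts and turns the commanded pose from where the row before left it; what a row does not reach is not made up. A row lasts 1/12 s, in which the tool goes at most 41.7 mm and 7.16 degrees, less where a joint would pass 70% of its speed; a pose out of reach is approached as far as the arm can. A call is refused whole if a number of a shift passes 4.17 or a number of a turn 1, either way. A call with a gripper value outside its range is refused whole. The fingers move at their own pace and stop on an object; "newtons" is the grip in N (left out, the last holds). Time passes only in rows, so rows that do not move let the fingers close. It gives the time, the measured TCP pose, the force, the opening and the grip force at its end, in the units of the state.
- sense(): the state, without advancing time (a new reading comes with each control period).
- grab_frame(name): name is "side" or "top"; returns the picture (384x512x3 uint8, blue, green, red); there is no depth.
- calibration(name): a dict with "fov_y" (degrees; the focal length in pixels is half the picture's height over the tangent of half this angle, whatever the lens; pixels are square), "cx", "cy" (the principal point, pixels), "k1" (the pictures are not rectified: a ray, as slopes to the right and down, at radius r is drawn at 1 + k1 r^2 times it, then the intrinsics apply), "rvec" (rotation vector, rad) and "tvec" (3), from world to camera coordinates, as OpenCV has them. Camera axes: x right, y down, z forward; pixel columns grow to the right and rows downward; lengths in m; the calibration is good to about 2 mm. A picture is of the moment at which its call begins. calibration takes no time and is no camera call.
- hand_in(): hands the job in; it is judged then, once.
Trained networks look in the newest picture that a camera, given by its name, has taken for a name from the list of things; names that differ only in an ending like _2 or _b are one class to them, and where a whole thing is asked for, a point or a joint stands for the part that bears it (a point fixed in the world has none). Each returns a list of dicts, best first, with "p" (0 to 1); they miss things now and then, are a little off and sometimes report something else, mostly with a low value. They report only what shows in the picture. A call takes as long as a camera call. They do not tell look-alikes from the thing itself.
- regions_of(camera, name): "pixels" (384x512 bool, what is visible of it).
- spot_point(camera, name): "centre" ([x, y, z] in m, in world coordinates, good to about 4 mm: a listed point, or the origin of a listed thing).
The state is a dict: "time_s": time; "joint_pos": joint angles; "dq": joint speeds; "joint_efforts": joint torques, N m; "eef_pos": TCP position; "eef_rot": TCP orientation; "contact_force": force on the tool from outside, world axes, zero at the start; "moment": the same for the moment, N m; "grip_width": opening from 0.0 (shut) to 1.0 (fully open); "grasp_force": force on a finger pad.
Only numpy, scipy, OpenCV 4.12 (cv2) and the standard library are available. Lean on these libraries where they do the work, as an engineer would, in place of code of your own. Each camera call takes 0.05 s, during which the arm holds its last target. There are 200 camera calls.

## Working session

There is one attempt and no reset: what is moved stays moved. The work goes in short steps, Python scripts to look and compute and a tool call to move; the robot and the scene stay as the last step left them, time stands still between calls to the robot, and variables do not carry over. Pictures are saved under pics/ and viewed, at most 10 in all, crops included, and the job is handed in when it is done.

Besides the shell and the picture viewer there is one more tool, called after "Request:" as a command line: name --pt "numbers of a row" for each row, then --argument value for the rest. servo_tool: Moves the arm, as the interface text tells. Its arguments: {"type":"object","properties":{"moves":{"type":"array","items":{"type":"array","items":{"type":"number"}}},"newtons":{"type":"number"}},"required":["moves"]}

```bash
mkdir -p pics; ls; cat > h.py <<'E'
from rig import *
import numpy as np, cv2
def proj(cam,P):
    c=calibration(cam); R,_=cv2.Rodrigues(np.array(c["rvec"],float)); 
    X=(R@np.atleast_2d(P).T).T+np.array(c["tvec"]).ravel()
    s=X[:,:2]/X[:,2:]; s=s*(1+c["k1"]*(s**2).sum(1,keepdims=True))
    f=192/np.tan(np.radians(c["fov_y"])/2); return s*f+[c["cx"],c["cy"]]
def unproj(cam,uv,z):
    c=calibration(cam); R,_=cv2.Rodrigues(np.array(c["rvec"],float)); t=np.array(c["tvec"]).ravel()
    f=192/np.tan(np.radians(c["fov_y"])/2); d=(np.atleast_2d(uv)-[c["cx"],c["cy"]])/f; s=d.copy()
    for _ in range(30): s=d/(1+c["k1"]*(s**2).sum(1,keepdims=True))
    r=np.c_[s,np.ones(len(s))]@R; o=-R.T@t; return o+r*((z-o[2])/r[:,2])[:,None]
E
python3 - <<'E'
from h import *
a=grab_frame("top");b=grab_frame("side")
cv2.imwrite("pics/top.png",a);cv2.imwrite("pics/side.png",b)
for c in("top","side"):
  print(c,calibration(c))
  for n in("head_grip","head_flange","nose","dog_tops","drive","rack","spare_mid","bottle","candle","wrench_grip"):
    print(n,[(round(d["p"],2),np.round(d["centre"],3).tolist()) for d in spot_point(c,n)][:4])
E
```

```text
pics
top {'fov_y': 51.835205801544674, 'cx': 255.07531680239282, 'cy': 185.6743966695591, 'k1': -0.14081696221075662, 'rvec': array([ 2.20315812, -2.1725985 ,  0.04161856]), 'tvec': array([0.11446903, 0.5855765 , 1.03838938])}
head_grip [(0.79, [0.694, 0.314, 0.093]), (0.67, [0.559, 0.274, 0.113]), (0.61, [0.559, -0.165, 0.111]), (0.57, [0.504, 0.413, 0.094])]
head_flange [(0.89, [0.698, 0.315, 0.047]), (0.67, [0.558, 0.273, 0.064]), (0.66, [0.499, 0.411, 0.045])]
nose []
dog_tops [(0.85, [0.559, -0.165, 0.111]), (0.52, [0.397, 0.001, 0.005]), (0.17, [0.531, 0.164, 0.087])]
drive [(0.74, [0.555, -0.166, -0.002]), (0.61, [0.563, 0.278, 0.113])]
rack [(0.75, [0.545, 0.215, 0.006])]
spare_mid [(0.74, [0.531, 0.17, 0.091]), (0.39, [0.4, -0.003, 0.006])]
bottle [(0.74, [0.7, 0.431, 0.0]), (0.51, [0.561, 0.275, 0.111])]
candle [(0.72, [0.775, 0.059, -0.001])]
wrench_grip [(0.82, [0.397, -0.0, 0.007])]
side {'fov_y': 56.07227630159923, 'cx': 256.8848259497966, 'cy': 189.9907509834156, 'k1': -0.03629754410913564, 'rvec': array([ 0.20208798, -2.75508729,  1.31259514]), 'tvec': array([0.58324331, 0.07077119, 1.01419176])}
head_grip [(0.89, [0.557, 0.274, 0.112]), (0.78, [0.698, 0.314, 0.093]), (0.62, [0.499, 0.414, 0.092])]
head_flange [(0.81, [0.562, 0.27, 0.064]), (0.66, [0.504, 0.417, 0.046]), (0.6, [0.694, 0.315, 0.048])]
nose [(0.96, [0.557, -0.163, 0.112])]
dog_tops [(0.85, [0.553, -0.166, 0.114]), (0.7, [0.563, 0.27, 0.062])]
drive [(0.69, [0.557, -0.165, -0.0]), (0.17, [0.389, 0.006, 0.005])]
rack [(0.81, [0.544, 0.216, 0.0])]
spare_mid [(0.6, [0.532, 0.168, 0.09]), (0.18, [0.394, 0.004, 0.005])]
bottle [(0.59, [0.698, 0.43, 0.004])]
candle [(0.89, [0.773, 0.063, 0.002]), (0.69, [0.545, 0.216, -0.001])]
wrench_grip [(0.87, [0.392, 0.004, 0.002])]
```

View pics/top.png

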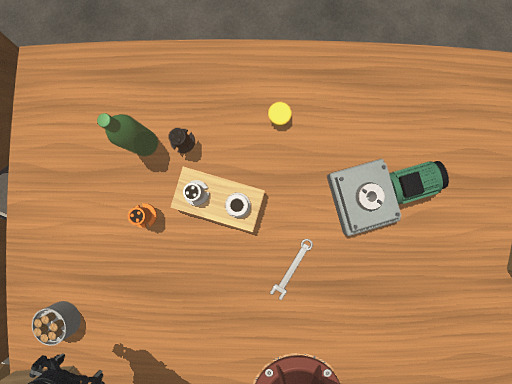

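View pics/side.png

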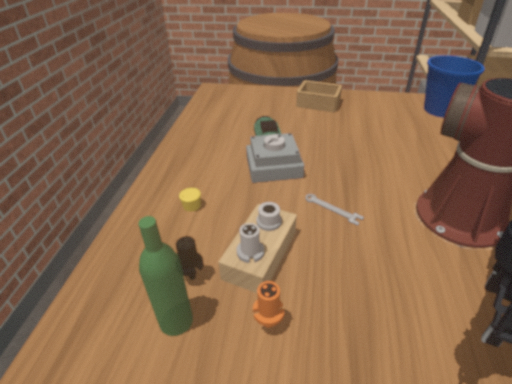

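The top view shows the silver head with the dark-spotted top at (193,190) in the rack, the black look-alike at (181,138) and the orange one at (140,215). The spare is at (237,205) and the spindle at (371,196). The silver head is the one meant, since it stands in the rack and has flange slots. I'll confirm this in rectified crops of the head and the spindle.

```bash
cat >> h.py <<'E'
def rect(cam,img,cx,cy,z,half=.05,n=390):
    # right = +x, up = +y
    g=np.linspace(-half,half,n); X,Y=np.meshgrid(cx+g,cy-g)
    uv=proj(cam,np.c_[X.ravel(),Y.ravel(),np.full(X.size,z)]).astype(np.float32).reshape(n,n,2)
    return cv2.remap(img,uv[...,0],uv[...,1],cv2.INTER_CUBIC)
E
python3 - <<'E'
from h import *
a=cv2.imread("pics/top.png");b=cv2.imread("pics/side.png")
r1=np.hstack([rect("top",a,.558,.273,.077,n=300),rect("side",b,.558,.273,.077,n=300)])
r2=np.hstack([rect("top",a,.556,-.165,.11,n=300),rect("side",b,.556,-.165,.11,n=300)])
cv2.imwrite("pics/r.png",np.vstack([r1,r2]))
E
```

```text
(no output)
```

View pics/r.png

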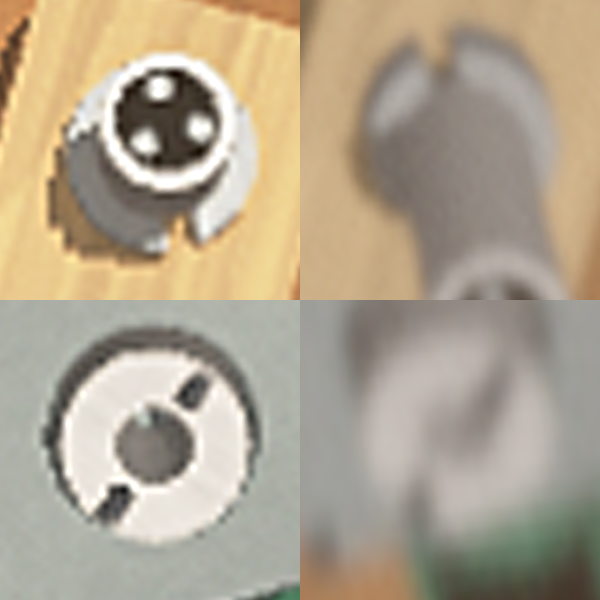

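The crop confirms it: silver head, flange with two slots, line at about 103° world, flange centre about (0.559, 0.274). In the spindle crop the dogs lie at (193,390) and (114,502), a line of about 55° world, with the nose at about (0.5575, -0.163).

```bash
python3 - <<'E'
from h import *
from scipy.spatial.transform import Rotation as R
s=sense(); print({k:np.round(v,3) for k,v in s.items()}); print(R.from_quat(s["eef_rot"]).as_matrix().round(3))
a=cv2.imread("pics/top.png")
r=rect("top",a,.556,-.165,.09,half=.13,n=520)
hsv=cv2.cvtColor(r,cv2.COLOR_BGR2HSV)
m=((hsv[...,1]<60)&(hsv[...,2]>110)).astype(np.uint8)
m=cv2.morphologyEx(m,cv2.MORPH_OPEN,np.ones((9,9)))
c=max(cv2.findContours(m,0,2)[0],key=cv2.contourArea)
print(cv2.minAreaRect(c))
E
```

```text
{'time_s': np.float64(1.1), 'joint_pos': array([ 1.102,  0.291, -0.153,  1.127,  0.   ,  1.431]), 'dq': array([ 0.001,  0.   , -0.   , -0.   , -0.   ,  0.001]), 'joint_efforts': array([-1.0000e-03, -5.3704e+01,  3.3165e+01,  2.0000e-03, -0.0000e+00,
       -0.0000e+00]), 'eef_pos': array([0.17 , 0.497, 0.245]), 'eef_rot': array([ 0.164,  0.986,  0.   , -0.   ]), 'contact_force': array([ 0.646,  1.063, -0.208]), 'moment': array([-0.008,  0.004,  0.033]), 'grasp_force': np.float64(0.0), 'grip_width': np.float64(1.001)}
[[-0.946  0.324 -0.   ]
 [ 0.324  0.946  0.   ]
 [ 0.     0.    -1.   ]]
((261.90496826171875, 241.20901489257812), (296.1158142089844, 325.75189208984375), 73.26124572753906)
```

Request:
servo_tool --pt "8.54 3.2 -1.85 0 0 0 0" --pt "8.54 3.2 -1.85 0 0 0 0" --pt "8.54 3.2 -1.85 0 0 0 0" --pt "8.54 3.2 -1.85 0 0 0 0" --pt "8.54 3.2 -1.85 0 0 0 0" --pt "8.54 3.2 -1.85 0 0 0 0" --pt "8.54 3.2 -1.85 0 0 0 0" --pt "8.54 3.2 -1.85 0 0 0 0" --pt "8.54 3.2 -1.85 0 0 0 0" --pt "8.54 3.2 -1.85 0 0 0 0" --pt "8.54 3.2 -1.85 0 0 0 0" --pt "8.54 3.2 -1.85 0 0 0 0" --pt "8.54 0.5 -0.1 0 0 0 0" --pt "8.54 0 0 0 0 0 0" --pt "8.54 0 0 0 0 0 0"

```text
time_s: 2.35
eef_pos: [0.5586, 0.2737, 0.2449]
eef_rot: [0.164, 0.986, -0.0, -0.001]
contact_force: [-0.3, 0.3, 0.3]
grip_width: 1.0
grasp_force: 0.0
```

Request:
servo_tool --pt "8.54 0 0 -3.0 0 0 0" --pt "8.54 0 0 -3.0 0 0 0" --pt "8.54 0 0 -3.0 0 0 0" --pt "8.54 0 0 -2.2 0 0 0" --pt "8.54 0 0 -1.2 0 0 0" --pt "8.54 0 0 -0.8 0 0 0" --pt "8.54 0 0 0 0 0 0" --pt "4.0 0 0 0 0 0 0" --pt "4.0 0 0 0 0 0 0" --pt "4.0 0 0 0 0 0 0" --pt "4.0 0 0 0 0 0 0" --pt "4.0 0 0 0 0 0 0" --pt "4.0 0 0 0 0 0 0" --pt "4.0 0 0 0 0 0 0" --pt "4.0 0 0 0 0 0 0" --newtons 60

```text
time_s: 3.6
eef_pos: [0.5596, 0.2739, 0.1147]
eef_rot: [0.164, 0.986, 0.0, 0.001]
contact_force: [-1.7, -0.3, 6.2]
grip_width: 0.503
grasp_force: 61.0
```

Request:
servo_tool --pt "4.0 0 0 1.0 0 0 0" --pt "4.0 0 0 2.0 0 0 0" --pt "4.0 0 0 3.0 0 0 0" --pt "4.0 0 0 3.0 0 0 0" --pt "4.0 0 0 3.0 0 0 0" --pt "4.0 0 0 2.5 0 0 0" --pt "4.0 0 0 1.5 0 0 0" --pt "4.0 0 0 0 0 0 0" --pt "4.0 0 0 0 0 0 0" --pt "4.0 0 0 0 0 0 0"

```text
time_s: 4.43
eef_pos: [0.5583, 0.2734, 0.2719]
eef_rot: [0.164, 0.986, -0.001, -0.001]
contact_force: [-0.6, 1.2, -5.4]
grip_width: 0.5
grasp_force: 61.8
```

```bash
python3 - <<'E'
from h import *
s=sense();print({k:np.round(v,3) for k,v in s.items() if k!="joint_efforts"})
E
```

```text
{'time_s': np.float64(4.433), 'joint_pos': array([0.338, 0.472, 0.187, 1.289, 0.   , 0.668]), 'dq': array([ 0.001,  0.011, -0.011, -0.   , -0.   ,  0.   ]), 'eef_pos': array([0.558, 0.273, 0.272]), 'eef_rot': array([ 0.164,  0.986, -0.001, -0.001]), 'contact_force': array([-0.627,  1.218, -5.36 ]), 'moment': array([ 0.029, -0.013, -0.019]), 'grasp_force': np.float64(61.831), 'grip_width': np.float64(0.5)}
```

Request:
servo_tool --pt "4.0 0 -2.0 0 0 0 -0.4" --pt "4.0 0 -3.5 0 0 0 -0.7" --pt "4.0 0 -3.5 0 0 0 -0.7" --pt "4.0 0 -3.5 0 0 0 -0.8" --pt "4.0 0 -3.5 0 0 0 -0.8" --pt "4.0 0 -3.5 0 0 0 -0.8" --pt "4.0 0 -3.5 0 0 0 -0.8" --pt "4.0 0 -3.5 0 0 0 -0.8" --pt "4.0 0 -3.5 0 0 0 -0.8" --pt "4.0 0 -3.5 0 0 0 -0.8" --pt "4.0 0 -3.5 0 0 0 -0.8" --pt "4.0 0 -3.0 0 0 0 -0.8" --pt "4.0 0 -2.0 0 0 0 -0.4" --pt "4.0 0 -1.1 0 0 0 -0.2" --pt "4.0 0 0 0 0 0 0" --pt "4.0 0 0 0 0 0 0" --pt "4.0 0 0 0 0 0 0"

```text
time_s: 5.85
eef_pos: [0.5587, -0.1562, 0.2726]
eef_rot: [0.551, 0.835, 0.0, -0.001]
contact_force: [0.5, 0.7, -3.5]
grip_width: 0.504
grasp_force: 62.3
```

```bash
python3 - <<'E'
from h import *
s=sense();print({k:np.round(v,4) for k,v in s.items() if k!="joint_efforts"})
p=s["eef_pos"]
a=grab_frame("top");b=grab_frame("side");cv2.imwrite("pics/top2.png",a);cv2.imwrite("pics/side2.png",b)
for c in("top","side"):
  for n in("head_grip","head_flange","nose"):
    print(c,n,[(round(d["p"],2),np.round(d["centre"],4).tolist()) for d in spot_point(c,n)][:3])
u=proj("side",p)[0].astype(int);print(u, proj("side",p-[0,0,.05])[0], proj("side",p-[0,0,.098])[0])
cr=lambda im,u,h=42:cv2.resize(im[u[1]-h:u[1]+h,u[0]-h:u[0]+h],(400,400),interpolation=cv2.INTER_CUBIC)
z=p[2]-.0047-.045
ut=proj("top",p)[0].astype(int)
cv2.imwrite("pics/c2.png",np.hstack([cr(b,u+[0,20]),rect("side",b,p[0],p[1],z+.012,n=400)]))
E
```

```text
{'time_s': np.float64(5.85), 'joint_pos': array([-3.9880e-01,  3.8630e-01,  5.6800e-02,  1.2429e+00,  5.0000e-04,
        7.6730e-01]), 'dq': array([ 0.0118, -0.0066,  0.0032,  0.0018, -0.0015,  0.0008]), 'eef_pos': array([ 0.5587, -0.1562,  0.2726]), 'eef_rot': array([ 5.506e-01,  8.348e-01,  1.000e-04, -8.000e-04]), 'contact_force': array([ 0.5182,  0.7421, -3.4767]), 'moment': array([0.0121, 0.0288, 0.0035]), 'grasp_force': np.float64(62.331), 'grip_width': np.float64(0.5036)}
top head_grip [(0.97, [0.5016, 0.4086, 0.0957]), (0.8, [0.6919, 0.3159, 0.0942]), (0.76, [0.5612, -0.1566, 0.2704])]
top head_flange [(0.9, [0.6955, 0.3148, 0.0476]), (0.57, [0.5, 0.408, 0.0436])]
top nose [(0.87, [0.5524, -0.1645, 0.11])]
side head_grip [(0.74, [0.4968, 0.4145, 0.0918]), (0.71, [0.5572, -0.156, 0.2716]), (0.55, [0.6973, 0.3119, 0.0893])]
side head_flange [(0.85, [0.6967, 0.3139, 0.0495]), (0.78, [0.5048, 0.4179, 0.0443]), (0.71, [0.5595, -0.158, 0.2221])]
side nose [(0.62, [0.5553, -0.1666, 0.1093]), (0.4, [0.5546, -0.1639, 0.1106])]
[274  91] [274.23623377 107.01757009] [274.05565718 121.49036559]
```

View pics/c2.png

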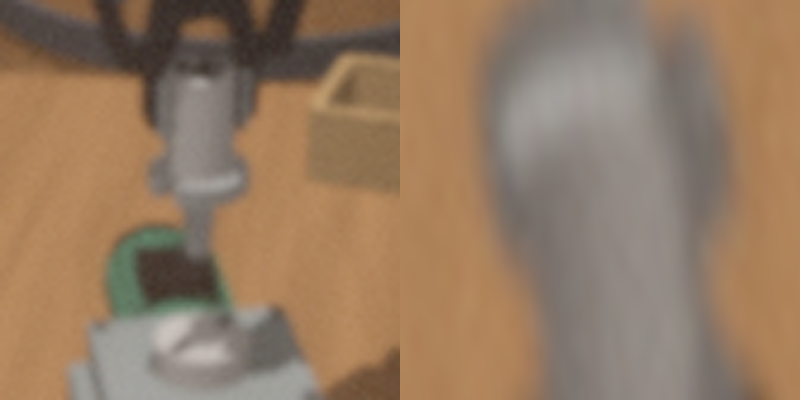

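The crop shows the head upright in the jaws, its shank at about (198,235), above and short of the spindle at (198,340) in the crop. I'll move over the nose and lower until the tip is at the mouth.

Request:
servo_tool --pt "4.0 -0.1 -0.4 0 0 0 0" --pt "4.0 -0.1 -0.4 -1 0 0 0" --pt "4.0 0 0 -2 0 0 0" --pt "4.0 0 0 -2 0 0 0" --pt "4.0 0 0 -1 0 0 0" --pt "4.0 0 0 0 0 0 0" --pt "4.0 0 0 0 0 0 0" --pt "4.0 0 0 0 0 0 0"

```text
time_s: 6.92
eef_pos: [0.5575, -0.1656, 0.2142]
eef_rot: [0.551, 0.834, 0.0, 0.001]
contact_force: [0.5, -0.3, -4.1]
grip_width: 0.497
grasp_force: 62.3
```

```bash
python3 - <<'E'
from h import *
s=sense();print({k:np.round(v,4) for k,v in s.items() if k!="joint_efforts"})
p=s["eef_pos"]
a=grab_frame("top");b=grab_frame("side");cv2.imwrite("pics/top3.png",a);cv2.imwrite("pics/side3.png",b)
u=proj("side",p-[0,0,.08])[0];print(u)
h=30;x,y=u.astype(int);c1=cv2.resize(b[y-h:y+h,x-h:x+h],(400,400),interpolation=cv2.INTER_CUBIC)
x2,y2=proj("top",p-[0,0,.1])[0].astype(int);print(x2,y2)
c2=cv2.resize(a[y2-h:y2+h,x2-h:x2+h],(400,400),interpolation=cv2.INTER_CUBIC)
print("side crop origin",x-h,y-h, "nose proj",proj("side",[[.5568,-.164,.11]]),proj("side",p-[0,0,.0977]))
cv2.imwrite("pics/c3.png",np.hstack([c1,c2]))
E
```

```text
{'time_s': np.float64(6.9167), 'joint_pos': array([-0.4145,  0.4149, -0.0539,  1.1006, -0.    ,  0.7532]), 'dq': array([ 0.0025, -0.0068,  0.0085, -0.0023,  0.0002, -0.0001]), 'eef_pos': array([ 0.5575, -0.1656,  0.2142]), 'eef_rot': array([5.512e-01, 8.344e-01, 1.000e-04, 7.000e-04]), 'contact_force': array([ 0.4539, -0.3272, -4.0599]), 'moment': array([ 0.118 ,  0.04  , -0.0221]), 'grasp_force': np.float64(62.3131), 'grip_width': np.float64(0.4971)}
[274.62121581 131.583478  ]
372 195
side crop origin 244 101 nose proj [[274.69555488 138.55255272]] [[274.55248099 136.48767355]]
```

View pics/c3.png

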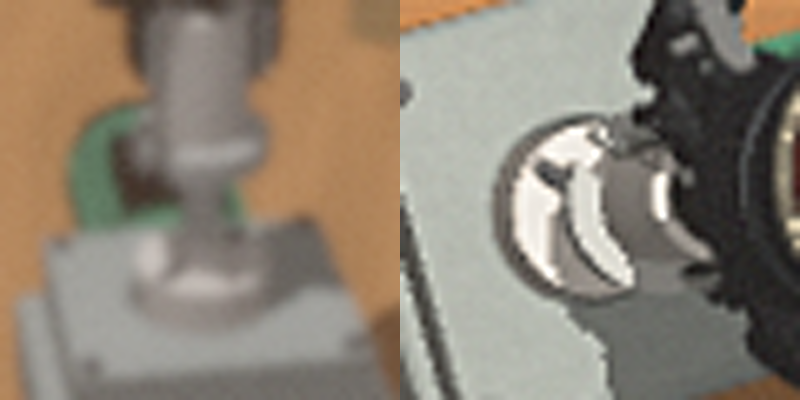

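The left crop shows the shank (x about 204) centred over the spindle (x about 202) within a pixel. I'll insert in small steps and watch the force.

Request:
servo_tool --pt "4.0 0 0 -0.6 0 0 0" --pt "4.0 0 0 -0.6 0 0 0" --pt "4.0 0 0 -0.5 0 0 0" --pt "4.0 0 0 -0.4 0 0 0" --pt "4.0 0 0 0 0 0 0" --pt "4.0 0 0 0 0 0 0"

```text
time_s: 7.52
eef_pos: [0.5568, -0.1652, 0.1919]
eef_rot: [0.551, 0.834, -0.0, -0.0]
contact_force: [0.2, 0.9, -3.9]
grip_width: 0.499
grasp_force: 62.3
```

Request:
servo_tool --pt "4.0 0 0 -0.4 0 0 0" --pt "4.0 0 0 -0.4 0 0 0" --pt "4.0 0 0 -0.3 0 0 0" --pt "4.0 0 0 0 0 0 0" --pt "4.0 0 0 0 0 0 0"

```text
time_s: 7.93
eef_pos: [0.5568, -0.1652, 0.181]
eef_rot: [0.551, 0.834, -0.0, -0.0]
contact_force: [-0.1, 1.2, -4.6]
grip_width: 0.498
grasp_force: 62.3
```

Request:
servo_tool --pt "4.0 0 0 -0.3 0 0 0" --pt "4.0 0 0 -0.3 0 0 0" --pt "4.0 0 0 -0.2 0 0 0" --pt "4.0 0 0 0 0 0 0" --pt "4.0 0 0 0 0 0 0"

```text
time_s: 8.35
eef_pos: [0.5567, -0.165, 0.1729]
eef_rot: [0.551, 0.834, 0.0, -0.0]
contact_force: [-1.1, 1.5, -6.6]
grip_width: 0.502
grasp_force: 62.3
```

Request:
servo_tool --pt "4.0 0 0 -0.2 0 0 0" --pt "4.0 0 0 -0.2 0 0 0" --pt "4.0 0 0 0 0 0 0" --pt "4.0 0 0 0 0 0 0"

```text
time_s: 8.68
eef_pos: [0.5569, -0.1649, 0.169]
eef_rot: [0.551, 0.834, 0.0, -0.0]
contact_force: [-0.8, 4.7, -4.7]
grip_width: 0.498
grasp_force: 62.2
```

Request:
servo_tool --pt "4.0 0 0 -0.15 0 0 0" --pt "4.0 0 0 -0.05 0 0 0" --pt "4.0 0 0 0 0 0 0" --pt "4.0 0 0 0 0 0 0"

```text
time_s: 9.02
eef_pos: [0.5569, -0.1649, 0.1673]
eef_rot: [0.551, 0.834, 0.0, -0.0]
contact_force: [-2.1, 5.4, -3.3]
grip_width: 0.501
grasp_force: 62.2
```

Light side force, +y: shift the head that way by about 1 mm, then continue.

Request:
servo_tool --pt "4.0 -0.03 0.1 0 0 0 0" --pt "4.0 0 0 0 0 0 0" --pt "4.0 0 0 -0.1 0 0 0" --pt "4.0 0 0 0 0 0 0" --pt "4.0 0 0 0 0 0 0"

```text
time_s: 9.43
eef_pos: [0.5568, -0.1644, 0.1663]
eef_rot: [0.551, 0.834, -0.0, 0.0]
contact_force: [0.4, 2.0, -3.5]
grip_width: 0.5
grasp_force: 62.2
```

Request:
servo_tool --pt "4.0 0 0 -0.1 0 0 0" --pt "4.0 0 0 0 0 0 0" --pt "4.0 0 0 0 0 0 0"

```text
time_s: 9.68
eef_pos: [0.5567, -0.1643, 0.1652]
eef_rot: [0.551, 0.834, -0.0, 0.0]
contact_force: [0.1, 2.5, -3.5]
grip_width: 0.498
grasp_force: 62.2
```

Request:
servo_tool --pt "4.0 0 0.03 -0.1 0 0 0" --pt "4.0 0 0 -0.1 0 0 0" --pt "4.0 0 0 0 0 0 0" --pt "4.0 0 0 0 0 0 0"

```text
time_s: 10.02
eef_pos: [0.5566, -0.164, 0.1631]
eef_rot: [0.551, 0.834, -0.0, -0.0]
contact_force: [-0.8, 1.3, -3.5]
grip_width: 0.501
grasp_force: 62.2
```

Request:
servo_tool --pt "4.0 0 0.02 -0.1 0 0 0" --pt "4.0 0 0 -0.1 0 0 0" --pt "4.0 0 0 0 0 0 0" --pt "4.0 0 0 0 0 0 0"

```text
time_s: 10.35
eef_pos: [0.5566, -0.1638, 0.1611]
eef_rot: [0.551, 0.834, -0.0, -0.0]
contact_force: [-1.3, 1.2, -5.3]
grip_width: 0.503
grasp_force: 62.3
```

Request:
servo_tool --pt "4.0 0 0 -0.1 0 0 0" --pt "4.0 0 0 0 0 0 0" --pt "4.0 0 0 0 0 0 0"

```text
time_s: 10.6
eef_pos: [0.5566, -0.1638, 0.1602]
eef_rot: [0.551, 0.834, -0.0, -0.0]
contact_force: [-1.4, 1.9, -4.5]
grip_width: 0.501
grasp_force: 62.2
```

Request:
servo_tool --pt "4.0 -0.02 0.02 -0.05 0 0 0" --pt "4.0 0 0 -0.05 0 0 0" --pt "4.0 0 0 0 0 0 0" --pt "4.0 0 0 0 0 0 0"

```text
time_s: 10.93
eef_pos: [0.5566, -0.1637, 0.1598]
eef_rot: [0.551, 0.834, -0.0, 0.0]
contact_force: [-4.1, 2.6, 4.6]
grip_width: 0.5
grasp_force: 62.9
```

Contact at TCP z = 0.1598, which matches the home height of 0.1597 (on top of the dogs it would be 0.1662). So the flange is seated, and I'll turn it clockwise.

Request:
servo_tool --pt "4.0 -0.03 0.02 0 0 0 0" --pt "4.0 0 0 0 0 0 -0.5" --pt "4.0 0 0 0 0 0 -0.5" --pt "4.0 0 0 0 0 0 -0.5" --pt "4.0 0 0 0 0 0 -0.5" --pt "4.0 0 0 0 0 0 0" --pt "4.0 0 0 0 0 0 0"

```text
time_s: 11.52
eef_pos: [0.5567, -0.1633, 0.1597]
eef_rot: [0.621, 0.784, 0.0, 0.0]
contact_force: [-1.5, 3.7, 6.1]
grip_width: 0.504
grasp_force: 63.1
```

```bash
cat > st.py <<'E'
from h import *
s=sense();q=s["eef_rot"];print(np.round(s["contact_force"],1),np.round(s["moment"],3),"yaw x",np.degrees(2*np.arctan2(q[1],q[0])).round(1),"j6",s["joint_pos"][5].round(2),s["joint_efforts"][5].round(3))
E
python3 st.py
```

```text
[-1.5  3.7  6.1] [ 0.851  0.462 -0.065] yaw x 103.2 j6 0.93 0.151
```

Request:
servo_tool --pt "4.0 0 0.03 0 0 0 -0.5" --pt "4.0 0 0 0 0 0 -0.5" --pt "4.0 0 0 0 0 0 -0.5" --pt "4.0 0 0 0 0 0 -0.5" --pt "4.0 0 0 0 0 0 0" --pt "4.0 0 0 0 0 0 0"

```text
time_s: 12.02
eef_pos: [0.5568, -0.1633, 0.1598]
eef_rot: [0.687, 0.727, 0.0, 0.001]
contact_force: [-1.2, 2.8, 5.6]
grip_width: 0.499
grasp_force: 63.1
```

```bash
python3 st.py
```

```text
[-1.2  2.8  5.6] [ 0.525  0.402 -0.117] yaw x 93.2 j6 1.1 0.099
```

Request:
servo_tool --pt "4.0 0 0 0 0 0 -0.4" --pt "4.0 0 0 0 0 0 -0.4" --pt "4.0 0 0 0 0 0 -0.4" --pt "4.0 0 0 0 0 0 -0.4"

```text
time_s: 12.35
eef_pos: [0.5568, -0.1634, 0.1598]
eef_rot: [0.736, 0.677, 0.0, 0.001]
contact_force: [-0.6, 2.9, 4.6]
grip_width: 0.501
grasp_force: 63.0
```

```bash
python3 st.py;python3 - <<'E'
from h import *
b=grab_frame("side");a=grab_frame("top");cv2.imwrite("pics/side4.png",b);cv2.imwrite("pics/top4.png",a)
x,y=proj("side",[.557,-.163,.12])[0].astype(int);h=26
c1=cv2.resize(b[y-h:y+h,x-h:x+h],(400,400),interpolation=cv2.INTER_CUBIC)
x,y=proj("top",[.557,-.163,.12])[0].astype(int)
c2=cv2.resize(a[y-h:y+h,x-h:x+h],(400,400),interpolation=cv2.INTER_CUBIC)
cv2.imwrite("pics/c4.png",np.hstack([c1,c2]))
E
```

```text
[-0.6  2.9  4.6] [0.515 0.311 0.229] yaw x 85.2 j6 1.24 -0.432
```

View pics/c4.png

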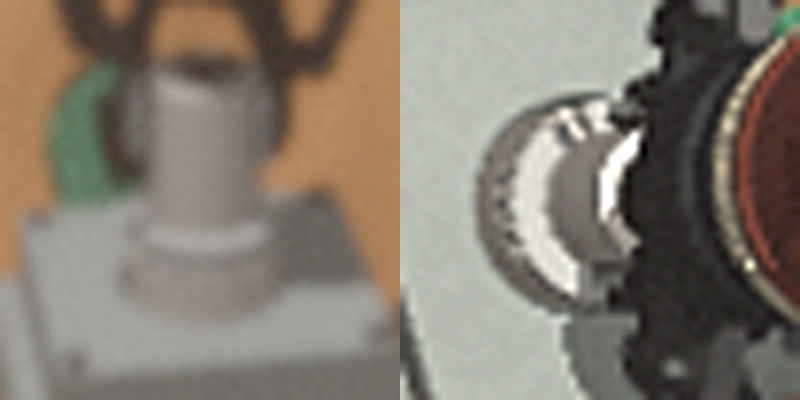

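Seated: no gap between flange and spindle. The slot with its dog shows at (575,125), and 0.23 N m of drag while moving matches the spindle turning. About 10° remain.

Request:
servo_tool --pt "4.0 0 0.02 0 0 0 -0.3" --pt "4.0 0 0 0 0 0 -0.3" --pt "4.0 0 0 0 0 0 -0.3" --pt "4.0 0 0 0 0 0 -0.2"

```text
time_s: 12.78
eef_pos: [0.5568, -0.1633, 0.1597]
eef_rot: [0.768, 0.641, 0.0, 0.001]
contact_force: [-0.7, 1.0, 5.3]
grip_width: 0.502
grasp_force: 63.0
```

```bash
python3 st.py
```

```text
[-0.7  1.   5.3] [0.188 0.234 0.286] yaw x 79.7 j6 1.34 0.014
```

Request:
servo_tool --pt "4.0 0 0 0 0 0 -0.2" --pt "4.0 0 0 0 0 0 -0.2"

```text
time_s: 12.95
eef_pos: [0.5568, -0.1634, 0.1597]
eef_rot: [0.779, 0.627, 0.0, 0.001]
contact_force: [-1.5, 1.9, 5.5]
grip_width: 0.502
grasp_force: 63.0
```

```bash
python3 st.py
```

```text
[-1.5  1.9  5.5] [0.192 0.277 0.301] yaw x 77.7 j6 1.37 -0.089
```

Request:
servo_tool --pt "4.0 0 0 0 0 0 -0.2" --pt "4.0 0 0 0 0 0 -0.2"

```text
time_s: 13.12
eef_pos: [0.5568, -0.1633, 0.1598]
eef_rot: [0.79, 0.613, 0.0, 0.001]
contact_force: [-1.5, 0.8, 4.4]
grip_width: 0.5
grasp_force: 63.0
```

```bash
python3 st.py
```

```text
[-1.5  0.8  4.4] [0.252 0.271 0.25 ] yaw x 75.7 j6 1.41 -0.09
```

Request:
servo_tool --pt "4.0 0 0 0 0 0 -0.2" --pt "4.0 0 0 0 0 0 -0.1"

```text
time_s: 13.28
eef_pos: [0.5568, -0.1634, 0.1597]
eef_rot: [0.798, 0.603, 0.0, 0.001]
contact_force: [-0.9, 1.1, 5.8]
grip_width: 0.501
grasp_force: 63.0
```

```bash
python3 st.py
```

```text
[-0.9  1.1  5.8] [0.251 0.305 0.314] yaw x 74.2 j6 1.44 0.231
```

Request:
servo_tool --pt "4.0 0 0 0 0 0 -0.15" --pt "4.0 0 0 0 0 0 -0.1"

```text
time_s: 13.45
eef_pos: [0.5569, -0.1633, 0.1597]
eef_rot: [0.804, 0.594, 0.0, 0.001]
contact_force: [-0.1, 2.5, 4.4]
grip_width: 0.501
grasp_force: 63.0
```

```bash
python3 st.py
```

```text
[-0.1  2.5  4.4] [0.219 0.237 0.29 ] yaw x 72.9 j6 1.46 0.142
```

Request:
servo_tool --pt "4.0 0 0 0 0 0 -0.15" --pt "4.0 0 0 0 0 0 -0.1"

```text
time_s: 13.62
eef_pos: [0.5569, -0.1634, 0.1598]
eef_rot: [0.811, 0.586, 0.0, 0.001]
contact_force: [-1.0, 0.9, 4.7]
grip_width: 0.498
grasp_force: 63.0
```

```bash
python3 st.py
```

```text
[-1.   0.9  4.7] [0.291 0.254 0.275] yaw x 71.7 j6 1.48 0.141
```

Request:
servo_tool --pt "4.0 0 0 0 0 0 -0.15" --pt "4.0 0 0 0 0 0 -0.1"

```text
time_s: 13.78
eef_pos: [0.5569, -0.1634, 0.1597]
eef_rot: [0.817, 0.577, 0.0, 0.001]
contact_force: [-1.6, 1.3, 5.3]
grip_width: 0.499
grasp_force: 63.0
```

```bash
python3 st.py
```

```text
[-1.6  1.3  5.3] [0.359 0.325 0.284] yaw x 70.4 j6 1.5 0.167
```

Request:
servo_tool --pt "4.0 0 0 0 0 0 -0.15" --pt "4.0 0 0 0 0 0 -0.1"

```text
time_s: 13.95
eef_pos: [0.5567, -0.163, 0.1597]
eef_rot: [0.823, 0.568, 0.0, 0.0]
contact_force: [-2.1, 3.7, 6.1]
grip_width: 0.501
grasp_force: 63.1
```

```bash
python3 st.py
```

```text
[-2.1  3.7  6.1] [0.634 0.348 0.362] yaw x 69.2 j6 1.52 0.242
```

Request:
servo_tool --pt "4.0 0 0 0 0 0 -0.07" --pt "4.0 0 0 0 0 0 0"

```text
time_s: 14.12
eef_pos: [0.5567, -0.1629, 0.1598]
eef_rot: [0.825, 0.566, 0.0, 0.0]
contact_force: [-1.8, 4.0, 6.0]
grip_width: 0.5
grasp_force: 63.2
```

```bash
python3 st.py
```

```text
[-1.8  4.   6. ] [0.658 0.349 0.229] yaw x 68.9 j6 1.53 0.411
```

Request:
servo_tool --pt "4.0 0 0 0 0 0 -0.1" --pt "4.0 0 0 0 0 0 -0.05"

```text
time_s: 14.28
eef_pos: [0.5567, -0.1628, 0.1598]
eef_rot: [0.828, 0.56, 0.0, 0.0]
contact_force: [-1.2, 3.4, 6.4]
grip_width: 0.501
grasp_force: 63.2
```

```bash
python3 st.py
```

```text
[-1.2  3.4  6.4] [0.726 0.387 0.79 ] yaw x 68.2 j6 1.54 0.776
```

The twist has risen to 0.79 N m, above the 0.5 limit, so the spindle is on the stop. I'll unload at once.

Request:
servo_tool --pt "4.0 0 0 0 0 0 0.2" --pt "4.0 0 0 0 0 0 0"

```text
time_s: 14.45
eef_pos: [0.5566, -0.1628, 0.1597]
eef_rot: [0.823, 0.568, 0.0, 0.0]
contact_force: [-1.3, 3.7, 6.0]
grip_width: 0.503
grasp_force: 63.2
```

```bash
python3 st.py
```

```text
[-1.3  3.7  6. ] [0.753 0.408 0.099] yaw x 69.2 j6 1.52 -0.127
```

Request:
servo_tool --pt "5.0 0 0 0 0 0 0" --pt "6.0 0 0 0 0 0 0" --pt "8.0 0 0 0 0 0 0" --pt "8.0 0 0 0 0 0 0" --pt "8.0 0 0 0 0 0 0" --pt "8.0 0 0 0 0 0 0" --pt "8.0 0 0 0 0 0 0" --pt "8.0 0 0 0.5 0 0 0" --pt "8.0 0 0 1 0 0 0" --pt "8.0 0 0 2 0 0 0" --pt "8.0 0 0 3 0 0 0" --pt "8.0 0 0 3 0 0 0" --pt "8.0 -2 0 2 0 0 0" --pt "8.0 -3 2 1 0 0 0" --pt "8.0 -3 2 0 0 0 0" --pt "8.0 -3 2 0 0 0 0" --pt "8.0 -2 2 0 0 0 0" --pt "8.0 -2 2 0 0 0 0" --pt "8.0 0 0 0 0 0 0" --pt "8.0 0 0 0 0 0 0"

```text
time_s: 16.12
eef_pos: [0.406, -0.0624, 0.2856]
eef_rot: [0.824, 0.567, 0.001, 0.001]
contact_force: [-0.4, -0.7, 1.3]
grip_width: 0.937
grasp_force: 0.0
```

```bash
python3 st.py; python3 - <<'E'
from h import *
a=grab_frame("top");b=grab_frame("side");cv2.imwrite("pics/top5.png",a)
for c in("top","side"):
  for n in("head_grip","head_flange","spare_mid","wrench_grip"):
    print(c,n,[(round(d["p"],2),np.round(d["centre"],4).tolist()) for d in spot_point(c,n)][:4])
cv2.imwrite("pics/c5.png",np.hstack([rect("top",a,.557,-.163,.122,half=.05,n=400),rect("top",a,.557,-.163,.09,half=.12,n=400)]))
E
```

```text
[-0.4 -0.7  1.3] [-0.007 -0.043 -0.004] yaw x 69.1 j6 1.61 0.136
top head_grip [(0.83, [0.506, 0.4116, 0.0959]), (0.81, [0.6933, 0.3133, 0.0915]), (0.6, [0.5563, -0.1599, 0.1617])]
top head_flange [(0.9, [0.6957, 0.3136, 0.048]), (0.83, [0.4997, 0.4123, 0.0454]), (0.73, [0.5545, -0.1633, 0.1086])]
top spare_mid [(0.65, [0.5301, 0.1646, 0.0878])]
top wrench_grip [(0.82, [0.3971, -0.0047, 0.0064])]
side head_grip [(0.83, [0.4967, 0.4108, 0.0915]), (0.79, [0.5529, -0.1594, 0.158]), (0.59, [0.6963, 0.3156, 0.0919])]
side head_flange [(0.94, [0.5566, -0.1683, 0.1068]), (0.83, [0.5053, 0.4169, 0.0454]), (0.57, [0.7002, 0.4338, 0.0017])]
side spare_mid [(0.69, [0.5313, 0.1645, 0.0922])]
side wrench_grip [(0.86, [0.3937, 0.0048, 0.0049])]
```

View pics/c5.png

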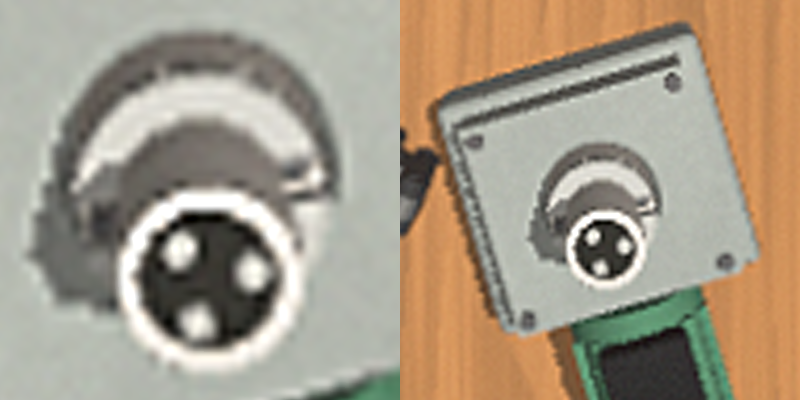

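Head home and released. The slot notches lie at about (310,190) and (100,215), and the housing is at about 16°. The angle needs one closer check, so I'll make an enlarged crop rotated to the housing axes.

```bash
python3 - <<'E'
from h import *
a=cv2.imread("pics/top5.png");a0=cv2.imread("pics/top.png")
th=np.radians(16.2);n=560
def rr(img,c,z,half):
    g=np.linspace(-half,half,n);X,Y=np.meshgrid(g,-g)
    P=np.c_[c[0]+(np.cos(th)*X-np.sin(th)*Y).ravel(),c[1]+(np.sin(th)*X+np.cos(th)*Y).ravel(),np.full(X.size,z)]
    uv=proj("top",P).astype(np.float32).reshape(n,n,2);return cv2.remap(img,uv[...,0],uv[...,1],cv2.INTER_CUBIC)
im=rr(a,(.557,-.163),.122,.042)
m=n//2
for s in(0,.13,-.13):
  for e in(1,-1):
    d=np.array([np.cos(s),-np.sin(s)])*e
    p1=(m+d*225).astype(int);p2=(m+d*275).astype(int);cv2.line(im,tuple(p1.tolist()),tuple(p2.tolist()),(0,0,255) if s==0 else (255,0,0),1)
cv2.circle(im,(m,m),int(32/42*m),(0,255,0),1)
cv2.imwrite("pics/c6.png",im)
# housing edges from the initial picture
r=rect("top",a0,.556,-.165,.09,half=.13,n=1040)
g=cv2.GaussianBlur(cv2.cvtColor(r,6),(0,0),3);L=cv2.createLineSegmentDetector().detect(g)[0][:,0]
for x1,y1,x2,y2 in L:
    l=np.hypot(x2-x1,y2-y1)
    if l>200: print(int(l),[int(v) for v in(x1,y1,x2,y2)],np.round((np.degrees(np.arctan2(-(y2-y1),x2-x1))+45)%90-45,1))
E
```

```text
326 [402, 823, 714, 727] 17.2
537 [192, 315, 707, 159] 16.9
555 [714, 186, 182, 345] 16.6
```

View pics/c6.png

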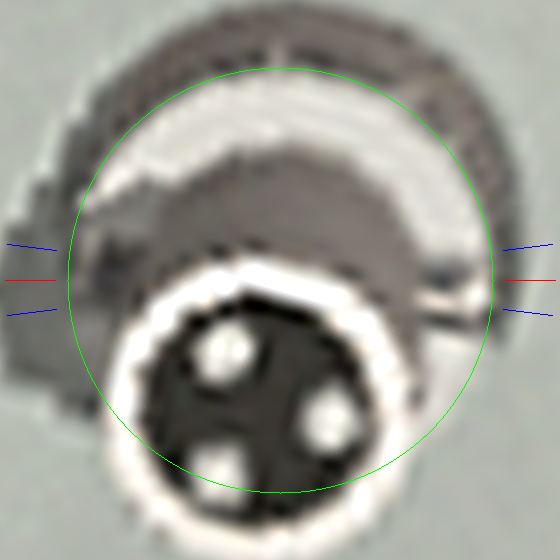

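At the stop, the slot line runs from about (118,265) to (460,295) in the crop. That is about 0.09–0.10 rad clockwise of the housing x, inside the 0.13 limit and in the direction of the dog-slot play. The spare and wrench detections are where they were and the robot is clear, so I'll hand in.

```bash
python3 -c "
from rig import *
print(hand_in())"
```

```text
the job is handed in; nothing more can be done
None
```

I seated the slotted head in the spindle, turned it clockwise to the stop, let go and handed in; the hand-in gave no verdict, the twist at the stop briefly reached about 0.79 N m (over the 0.5 limit) before I backed off, and the slot line ended about 0.09–0.10 rad from x (limit 0.13).

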